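Swap the sample vials in the paint-mixing rack

TASK

Swap the paint samples in the vial rack on the mixing bench: draw the vial with the waisted pull-knob right out of its hole, so that all of it is in front of the hole plate, and leave it lying on the rails there; and push the plain-capped vial that waits on the rails all the way into the rack, until its foot is up against the back stop. Leave the third vial fully home, and do not disturb the tape roll and the cup beside the rack or the spatula.

Things in the scene. Friction and masses are not known exactly. Their poses are not given: they have to be found in the camera images.
- rack: Flat vial rack fixed to the bench, 258 mm long, 215 wide, three parallel lanes along its x at y = +65, 0, -65 mm. An upright plate 66 mm high, 8 thick (x = 0 to 8 mm) has a round 34 mm hole per lane. Behind it a solid back stop plate, 52 mm high. Origin: on the bench, under the middle of the hole plate's front face; x points from the open front through the holes to the back stop, z up.
- rack_hole (a point): Centre of the middle hole, in the hole plate's front face, 40 mm above the bench. Each lane has two 8 mm steel rails, 23 mm apart between centres, tops 29 mm above the bench, from 176 mm in front of the plate through the hole to the back stop; a vial lying on them has its axis at the hole centre's height.
- rack_stop (a point): Point on the back stop's front face behind the middle hole, 73 mm beyond the hole plate's front face and 40 mm above the bench. A vial whose foot touches the back stop is fully home.
- knob_vial: The vial to draw out: 119 mm long, 80 g, lying with its axis along its own x (foot to +x). White barrel 75 mm long, 30 mm thick, its last 5 mm tapering to the 22 mm foot; then a black pull-knob: neck 8 mm thick, 36 mm long, then a flange 30 mm wide, 8 mm thick. Starts fully home in any lane; 38 mm free between hole plate and flange. Origin: centre of the flange's outer face.
- knob_vial_tip (a point): Centre of the knob vial's foot (119 mm from the flange's outer face).
- knob_vial_end (a point): Centre of the outer face of the knob vial's flange.
- new_vial: The waiting vial, to push in: 119 mm long, 80 g, lying with its axis along its own x (foot to +x). White barrel 75 mm long, 30 mm thick, its last 5 mm tapering to the 22 mm foot; then a plain straight black cap 26 mm diameter, 44 mm long. It starts on the rails in front of its empty hole (which lane varies), foot 20 mm short of the hole plate. Origin: on the axis, 26 mm behind the foot.
- new_vial_tip (a point): Centre of the new vial's foot.
- new_vial_end (a point): Centre of the outer end face of the new vial's cap.
- stay_vial: Vial to be left alone: the same shape as the new vial, plain straight cap, fully home in the remaining lane. Origin: centre of the cap's outer end face.
- tape_roll: Roll of masking tape lying flat on the bench beside the rack, 100 mm diameter, 24 mm high. Origin: centre of its underside.
- mixing_cup: Open grey cup standing beside the rack, 72 mm diameter, 85 mm high. Origin: centre of its underside.
- stir_blade: Stirring spatula lying to the right of the rack, 240 mm long. Origin: middle of its underside.
Things that resemble listed ones, but are neither listed nor needed, are in the scene too. Leave any red look-alike of the knob_vial alone. Leave any pink look-alike of the new_vial alone.

How it is judged:
By the outcome, as a careful person would: the job done as asked, in the order asked, and still so for the second after the job is handed in, with the robot touching nothing.
It also fails if it takes over 37 s, if anything falls off the work surface, if the arm or the gripper's body presses on something with over 40 N, if the wrist force passes 120 N, or if a joint passes its speed limit or range.

ROBOT

A 7-joint arm with a two-finger parallel gripper is mounted at the origin on the work surface. World frame = base frame: x ahead of the robot, y to its left, z up, the work surface at z = 0. Lengths are in m, angles in rad, forces in N, time in s.
With the tool pointing down it reaches from about 0.425 to 0.925 m from the base axis. Payload 6.8 kg.
Tool frame: the origin (TCP) lies between the finger pads; the fingertips stand r.tips_ahead ahead of it and the grasp point (between the pads) lies 5 mm behind it (r.tips_ahead is the distance from the TCP to the fingertips, in m); z points along the fingers, y is the line along which they close (so a half turn about z gives the same grasp; the last joint's range is limited). The gripper opens to 85 mm and grips with 20 to 120 N. Pads are 22 mm wide; open, the fingers measure 114 mm over their backs; the gripper's body (76 mm by 85 mm) begins 54 mm behind the grasp point. The pads swing forward as they close: fully open they stand 13 mm farther back than shut.
Start: joints at [-1.288, 0.477, 0.022, 1.555, -0.011, 1.109, -0.083], TCP at [0.257, 0.624, 0.217] pointing down, gripper open.
Joint ranges: [-2.96, 2.96], [-0.34, 2.1], [-1.41, 1.46], [0.24, 2.44], [-1.37, 4.51], [0.17, 1.92], [-2.96, 2.96]. Speed limits (rad/s): [2.39, 2.39, 3.14, 3.14, 3.14, 3.14, 3.14].

INTERFACE

Orientations are given as a rotation vector (axis times angle).
In Python, from bench import r gives the robot as it stands.
- The arm moves only by the tool move_arm, never from a script. Its argument "rows" is one flat list of numbers, 4 for each row, row after row: the shift along the tool's x, y, z in cm, then the turn about the tool's z in degrees. In form: [tx, ty, tz, twist, tx, ty, tz, twist, ...]. A call has 1 to 10 rows; each row is the pose to reach, as a shift and turn from the pose commanded when the call began, along the tool's axes at that moment; what a row does not reach only later rows make up. A row lasts 1/8 s, in which the tool goes at most 62.5 mm and 10.7 degrees, less where a joint would pass 70% of its speed; a pose out of reach is approached as far as the arm can. A call with a gripper value outside its range is refused whole. "fingers" is the opening, from 0 (shut) to 1 (fully open), set as the call begins (left out, the last holds). The fingers move at their own pace and stop on an object; "newtons" is the grip in N (left out, the last holds). Time passes only in rows, so rows that repeat a pose let the fingers close. It gives the time, the measured TCP pose, the force, the opening and the grip force at its end, in the units of the state.
- r.get_obs(): the state, without advancing time (a new reading comes with each control period).
- r.grab_frame(name): name is "side" or "top" or "wrist"; returns the picture (420x560x3 uint8, blue, green, red); there is no depth.
- r.camera_params(name): a dict with "fx", "fy", "cx", "cy" (pixels), "k1" (the pictures are not rectified: a ray, as slopes to the right and down, at radius r is drawn at 1 + k1 r^2 times it, then the intrinsics apply), "world_from_camera" (4x4, takes a point from camera to world coordinates). Camera axes: x right, y down, z forward; pixel columns grow to the right and rows downward; lengths in m; the calibration is good to about 2 mm. A picture is of the moment at which its call begins: read the wrist's pose just before it. camera_params takes no time and is no camera call; for the wrist camera it gives the pose at the moment of the call.
- r.hand_in(): hands the job in; it is judged then, once.
The state is a dict: "clock": time; "joints": joint angles; "qvel": joint speeds; "tau": joint torques, N m; "tcp_pos": TCP position; "orientation": TCP orientation; "contact_force": force on the tool from outside, world axes, zero at the start; "moment": the same for the moment, N m; "grip_width": finger opening in m; "gripper_force": force on a finger pad.
Only numpy, scipy, OpenCV 4.12 (cv2) and the standard library are available. Lean on these libraries where they do the work, as an engineer would, in place of code of your own. Each camera call takes 0.05 s, during which the arm holds its last target. There are 200 camera calls.

## Working session

There is one attempt and no reset: what is moved stays moved. The work goes in short steps, Python scripts to look and compute and a tool call to move; the robot and the scene stay as the last step left them, time stands still between calls to the robot, and variables do not carry over. Pictures are saved under pics/ and viewed, at most 10 in all, crops included, and the job is handed in when it is done.

Besides the shell and the picture viewer there is one more tool, called after "Emit:" as name(argument=value, ...), one argument or row to a line, values as JSON. move_arm: Moves the arm, as the interface text tells. Its arguments: {"type":"object","properties":{"rows":{"type":"array"},"fingers":{"type":"number"},"newtons":{"type":"number"}},"required":["rows"]}

```bash
mkdir -p pics; cat > h.py <<'E'
import numpy as np, cv2
from bench import r
def ray(c,u,v):
    x=cv2.undistortPoints(np.array([[[u,v]]],float),np.array([[c['fx'],0,c['cx']],[0,c['fy'],c['cy']],[0,0,1]]),np.array([c['k1'],0,0,0]))[0,0]
    T=np.array(c['world_from_camera']); return T[:3,3],T[:3,:3]@np.array([x[0],x[1],1])
def onz(c,u,v,z):
    o,d=ray(c,u,v); return o+d*(z-o[2])/d[2]
def proj(c,p):
    T=np.linalg.inv(np.array(c['world_from_camera'])); q=T[:3,:3]@np.array(p)+T[:3,3]
    x=q[:2]/q[2]; x=x*(1+c['k1']*(x@x)); return np.array([c['fx']*x[0]+c['cx'],c['fy']*x[1]+c['cy']])
E
python3 - <<'E'
from h import *
o=r.get_obs();print(o['clock'],o['tcp_pos'],o['orientation'],r.tips_ahead)
for n in("top","side"):
    c=r.camera_params(n);print(n,c['fx'],c['k1'],np.round(c['world_from_camera'],3).tolist())
    cv2.imwrite(f"pics/{n}0.png",r.grab_frame(n))
E
```

```text
0.0 [0.256907   0.62352168 0.21631992] [-6.09896393e-01 -3.08160539e+00  2.85900741e-03] 0.014
top 401.9742378304842 -0.021132066627989516 [[-0.004, -0.996, 0.089, 0.434], [-0.999, 0.007, 0.035, -0.115], [-0.036, -0.088, -0.995, 1.018], [0.0, 0.0, 0.0, 1.0]]
side 428.26017401438907 -0.12503042930446467 [[0.763, -0.431, 0.481, -0.125], [-0.646, -0.513, 0.566, -0.87], [0.003, -0.743, -0.67, 0.974], [0.0, 0.0, 0.0, 1.0]]
```

View pics/top0.png

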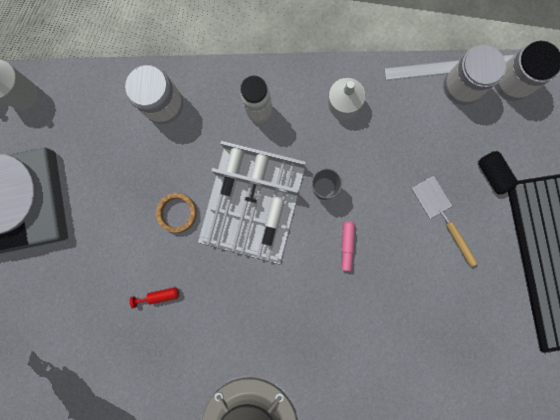

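View pics/side0.png

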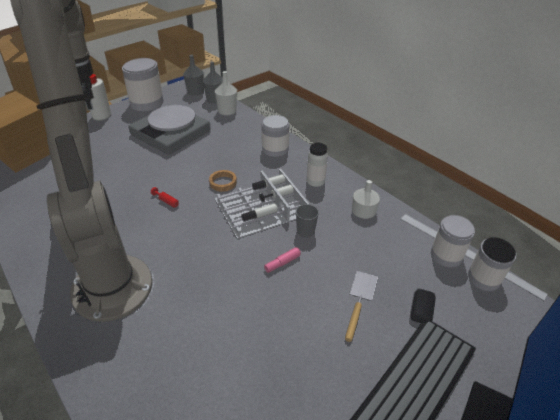

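The top view shows these candidates:
- **Knob vial:** middle lane, black waisted knob at about (251,192), barrel at about (259,163).
- **New vial:** right lane, at about (272,220).
- **Stay vial:** left lane, at about (231,172).
- **Look-alikes to leave alone:** a red knob-vial copy at (160,297) and a pink new-vial copy at (347,247).

I choose the middle lane's black-and-white vial and check it in one close crop.

```bash
python3 - <<'E'
from h import *
im=cv2.imread("pics/top0.png");c=r.camera_params("top")
a=cv2.resize(im[130:275,185:345],None,fx=4,fy=4,interpolation=cv2.INTER_CUBIC);cv2.imwrite("pics/crop.png",a)
for n,p in dict(knobend=(249.5,205),barrelknob=(260,155),newend=(266.5,244),newfoot=(275,200),stayend=(226,194)).items(): print(n,onz(c,*p,.04).round(3))
from scipy.spatial.transform import Rotation as R
print(R.from_rotvec(r.get_obs()['orientation']).as_matrix().round(3))
c=r.camera_params("wrist");print(c['fx'],c['k1'],np.round(c['world_from_camera'],3).tolist())
E
```

```text
knobend [ 0.539 -0.004  0.04 ]
barrelknob [ 0.664 -0.029  0.04 ]
newend [ 0.443 -0.045  0.04 ]
newfoot [ 0.551 -0.066  0.04 ]
stayend [0.567 0.055 0.04 ]
[[-0.925  0.381 -0.001]
 [ 0.381  0.925 -0.002]
 [-0.    -0.002 -1.   ]]
343.20714313602673 -0.05409925181284478 [[0.381, 0.884, 0.27, 0.188], [0.925, -0.364, -0.112, 0.652], [-0.001, 0.293, -0.956, 0.372], [0.0, 0.0, 0.0, 1.0]]
```

View pics/crop.png

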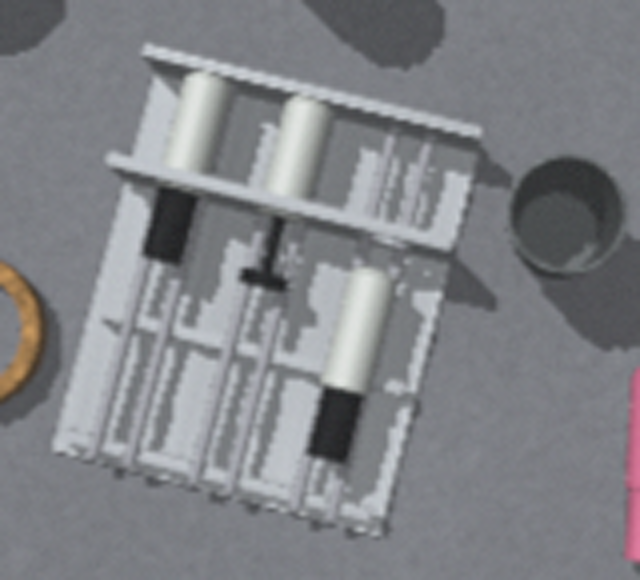

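The crop confirms it. The middle lane holds the waisted black knob: neck at about (254,191), flange at about (251,200). The right lane's waiting vial has a plain cap, and the left lane's vial is home. Next I move over the rack and measure with the wrist camera.

Emit:
move_arm(
  rows=[-5,-5,0,-1,-11,-11,0,-3,-16,-16,0,-5,-21,-21,0,-7,-26,-26,0,-9,-31,-31,0,-9.5,-36,-36,1,-9.5,-41,-41,1,-9.5,-44,-45,1,-9.5,-45.5,-47.5,1,-9.5],
  fingers=0.5,
  newtons=40,
)

```text
clock: 1.35
tcp_pos: [0.4878, 0.0419, 0.2078]
orientation: [0.352, 3.122, 0.0]
contact_force: [1.0, 0.3, -0.1]
grip_width: 0.0427
gripper_force: 0.0
```

Emit:
move_arm(
  rows=[0,0,0,0,0,0,0,0],
)

```text
clock: 1.6
tcp_pos: [0.4872, 0.0442, 0.2076]
orientation: [-0.353, -3.121, -0.0]
contact_force: [0.3, 1.7, -0.2]
grip_width: 0.0426
gripper_force: 0.0
```

```bash
python3 - <<'E'
from h import *
from scipy.spatial.transform import Rotation as R
o=r.get_obs();print(o['clock'],o['tcp_pos'],o['grip_width'],R.from_rotvec(o['orientation']).as_matrix().round(4).tolist())
np.save("cam.npy",r.camera_params("wrist"),allow_pickle=True)
im=r.grab_frame("wrist");cv2.imwrite("pics/w1.png",im);cv2.imwrite("pics/w1b.png",cv2.resize(im,(784,588),interpolation=cv2.INTER_CUBIC))
E
```

```text
1.6 [0.48718778 0.04423952 0.2075865 ] 0.04262152149356835 [[-0.9747, 0.2234, -0.0007], [0.2233, 0.9747, 0.0003], [0.0007, 0.0001, -1.0]]
```

View pics/w1b.png

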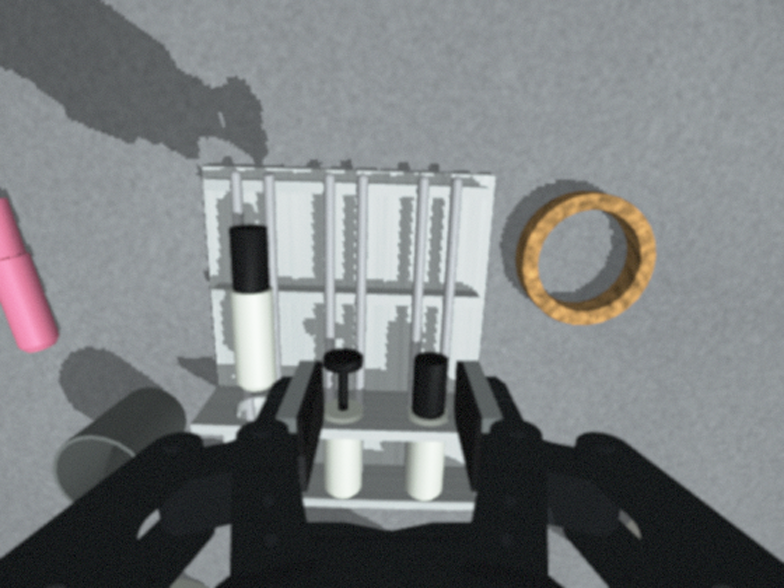

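The wrist view shows, in the 1.4x picture: middle rails near columns 331 and 362, flange at (343,360), neck to (343,408), new cap end at (248,228), and plate top at row 430. I turn these into world points next.

```bash
python3 - <<'E'
from h import *
from scipy.spatial.transform import Rotation as R
c=np.load("cam.npy",allow_pickle=True).item();im=cv2.imread("pics/w1.png");g=im.max(2).astype(int)
o=r.get_obs();T=R.from_rotvec(o['orientation']).as_matrix();p=np.array(o['tcp_pos'])
def show(n,u,v,z):
    w=onz(c,u,v,z);print(n,(round(u,1),round(v,1)),w.round(4),"tool cm",(T.T@(w-p)*100).round(2))
S=1.4
# rails (bright ridges) centre, z~0.027
for lane,us in (("mid",(331,362)),("stay",(422,454)),("new",(237,270))):
  for v in ((180,270,340) if lane!="new" else (180,210)):
    P=[]
    for u in us:
      row=g[int(v/S),int(u/S)-7:int(u/S)+8]; P.append(row)
    print(lane,v,[x.tolist() for x in P]) if v==270 else None
    uu=np.mean(us)/S; show(lane,uu,v/S,.027)
# dark masks: new cap and flange
m=(g<45).astype(np.uint8)
for n,(x0,y0,x1,y1) in dict(newcap=(155,150,205,215),flange=(225,243,268,270),neck=(235,272,256,292),staycap=(288,245,325,302)).items():
    ys,xs=np.nonzero(m[y0:y1,x0:x1]);xs+=x0;ys+=y0;print(n,xs.min(),xs.max(),ys.min(),ys.max())
    show(n,(xs.min()+xs.max()+1)/2,ys.min(),.053);show(n+" low",xs.mean()+.5,ys.max()+1,.053)
show("platefront top L",215/S,424/S,.066);show("plate top R",460/S,432/S,.066)
show("base front L",205/S,172/S,.01);show("base front R",494/S,178/S,.01)
E
```

```text
mid (np.float64(247.5), 128.6) [0.4294 0.0284 0.027 ] tool cm [ 5.24 -2.91 18.06]
mid 270 [[137, 144, 145, 153, 178, 196, 214, 217, 204, 197, 203, 218, 221, 223, 224], [143, 152, 165, 155, 156, 179, 201, 217, 214, 201, 199, 219, 226, 229, 225]]
mid (np.float64(247.5), 192.9) [0.491  0.0127 0.027 ] tool cm [-1.11 -3.08 18.06]
mid (np.float64(247.5), 242.9) [ 0.5437 -0.0008  0.027 ] tool cm [-6.55 -3.22 18.05]
stay (np.float64(312.9), 128.6) [0.4433 0.0894 0.027 ] tool cm [ 5.24  3.35 18.07]
stay 270 [[213, 177, 148, 163, 187, 208, 219, 210, 201, 209, 221, 217, 189, 158, 142], [213, 160, 139, 165, 190, 208, 216, 208, 206, 220, 226, 229, 229, 228, 225]]
stay (np.float64(312.9), 192.9) [0.5057 0.077  0.027 ] tool cm [-1.12  3.53 18.06]
stay (np.float64(312.9), 242.9) [0.5591 0.0665 0.027 ] tool cm [-6.56  3.68 18.06]
new (np.float64(181.1), 128.6) [ 0.4148 -0.034   0.027 ] tool cm [ 5.28 -9.31 18.06]
new (np.float64(181.1), 150.0) [ 0.4345 -0.0401  0.027 ] tool cm [ 3.23 -9.47 18.06]
newcap 165 191 161 207
newcap (np.float64(178.5), np.int64(161)) [ 0.442  -0.0376  0.053 ] tool cm [ 2.56
[... 401 characters left out ...]
7 -0.0064  0.053 ] tool cm [-8.63 -3.32 15.45]
neck low (np.float64(245.0), np.int64(292)) [ 0.5858 -0.0121  0.053 ] tool cm [-10.9   -3.39  15.45]
staycap 295 318 252 298
staycap (np.float64(307.0), np.int64(252)) [0.5562 0.0586 0.053 ] tool cm [-6.45  2.85 15.46]
staycap low (np.float64(306.5), np.int64(299)) [0.6079 0.0476 0.053 ] tool cm [-11.73   2.92  15.45]
platefront top L (153.6, 302.9) [ 0.5707 -0.1016  0.066 ] tool cm [-11.41 -12.45  14.15]
plate top R (328.6, 308.6) [0.6156 0.0676 0.066 ] tool cm [-12.04   5.04  14.15]
base front L (146.4, 122.9) [ 0.4012 -0.0715  0.01  ] tool cm [  5.78 -13.27  19.76]
base front R (352.9, 127.1) [0.4522 0.1306 0.01  ] tool cm [ 5.28  7.56 19.77]
```

```bash
python3 - <<'E'
from h import *
from scipy.spatial.transform import Rotation as R
c=np.load("cam.npy",allow_pickle=True).item();im=cv2.imread("pics/w1.png");g=im.max(2).astype(float)
o=r.get_obs();T=R.from_rotvec(o['orientation']).as_matrix();p=np.array(o['tcp_pos'])
g=cv2.GaussianBlur(g,(0,0),1.2)
for n,(a,b,v0,v1) in dict(midL=(330.5,331.5,130,240),midR=(363,361,130,240),stayL=(425,417,130,240),stayR=(458,449,130,240),newL=(237,237.5,128,155),newR=(268,269,128,155)).items():
    P=[]
    for v in range(v0,v1,2):
        u=(a+(b-a)*(v*1.4-180)/160)/1.4; i0=int(round(u)); s=g[v,i0-3:i0+4]; k=s.argmax()
        if 0<k<6:
            d=.5*(s[k-1]-s[k+1])/(s[k-1]-2*s[k]+s[k+1]); P.append(T.T@(onz(c,i0-3+k+d,v,.028)-p)*100)
    if len(P)<3: print(n,len(P));continue
    P=np.array(P)[:,:2]; f=np.polyfit(P[:,0],P[:,1],1)
    for _ in range(3):
        e=abs(P[:,1]-np.polyval(f,P[:,0])); f=np.polyfit(*P[e<=np.percentile(e,75)].T,1)
    print(n,len(P),"slope deg",np.degrees(np.arctan(f[0])).round(2),"y at x=0,-7:",np.polyval(f,[0,-7]).round(2),"res",np.median(e).round(3))
for n,xs in dict(flange=(230,240,245,252),mid=(244,)).items():
    for u in xs: print(n,u,cv2.imread("pics/w1.png").max(2)[244:300:2,u].tolist())
print(im.max(2)[258,222:268].tolist());print(im.max(2)[280,230:262].tolist())
E
```

```text
midL 28 slope deg 2.28 y at x=0,-7: [-4.19 -4.47] res 0.009
midR 26 slope deg 1.82 y at x=0,-7: [-1.91 -2.13] res 0.009
stayL 25 slope deg 1.97 y at x=0,-7: [2.29 2.05] res 0.033
stayR 10 slope deg 1.94 y at x=0,-7: [4.54 4.31] res 0.008
newL 13 slope deg 1.69 y at x=0,-7: [-10.68 -10.89] res 0.004
newR 14 slope deg 1.61 y at x=0,-7: [-8.38 -8.57] res 0.002
flange 230 [132, 139, 137, 143, 133, 117, 94, 69, 42, 61, 88, 85, 83, 77, 80, 73, 68, 53, 47, 46, 42, 46, 39, 36, 39, 42, 45, 53]
flange 240 [204, 205, 155, 45, 15, 13, 15, 20, 30, 27, 35, 72, 114, 113, 116, 119, 117, 98, 91, 92, 96, 111, 109, 112, 117, 123, 121, 137]
flange 245 [181, 153, 114, 27, 25, 18, 11, 25, 28, 39, 36, 37, 39, 38, 39, 39, 42, 34, 40, 42, 36, 40, 30, 11, 43, 115, 124, 134]
flange 252 [143, 152, 148, 50, 19, 19, 12, 25, 39, 32, 42, 108, 134, 135, 133, 137, 138, 118, 104, 105, 109, 120, 124, 127, 122, 125, 129, 147]
mid 244 [208, 182, 145, 33, 11, 15, 21, 16, 25, 33, 34, 36, 35, 35, 32, 33, 34, 39, 31, 32, 31, 32, 29, 23, 42, 112, 125, 132]
[125, 119, 103, 78, 65, 61, 65, 72, 69, 47, 26, 19, 19, 19, 19, 14, 23, 18, 20, 23, 10, 18, 16, 25, 18, 19, 15, 21, 22, 24, 25, 28, 24, 22, 30, 31, 70, 128, 178, 212, 223, 223, 221, 223, 221, 217]
[47, 75, 98, 119, 127, 128, 128, 119, 109, 100, 91, 69, 42, 24, 31, 40, 34, 38, 60, 90, 100, 105, 104, 109, 120, 127, 128, 125, 121, 110, 105, 102]
```

```bash
python3 - <<'E'
from h import *
from scipy.spatial.transform import Rotation as R
c=np.load("cam.npy",allow_pickle=True).item()
o=r.get_obs();T=R.from_rotvec(o['orientation']).as_matrix();p=np.array(o['tcp_pos'])
for n,u,v,z in (("flange out bottom",244.5,249.3,.025),("flange in top",244.5,265.5,.055),("neck",245,280,.044),("neck end",244.8,292,.044),("newcap out bottom",178.5,161,.027),("new junction",178.3,207.5,.055),("newfoot bot-taper",182,278,.051)):
    w=onz(c,u,v,z);print(n,w.round(4),"tool",(T.T@(w-p)*100).round(2))
E
```

```text
flange out bottom [ 0.5509 -0.0062  0.025 ] tool [-7.38 -3.59 18.25]
flange in top [ 0.5557 -0.0046  0.055 ] tool [-7.81 -3.33 15.25]
neck [ 0.577  -0.0106  0.044 ] tool [-10.02  -3.44  16.35]
neck end [ 0.5907 -0.0144  0.044 ] tool [-11.43  -3.51  16.35]
newcap out bottom [ 0.4442 -0.0458  0.027 ] tool [ 2.15 -9.82 18.06]
new junction [ 0.4838 -0.0504  0.055 ] tool [-1.8  -9.39 15.26]
newfoot bot-taper [ 0.5572 -0.0713  0.051 ] tool [-9.42 -9.8  15.65]
```

Emit:
move_arm(
  rows=[-5,-2,0,1,-9.6,-3.4,3,1.9,-9.6,-3.4,7,1.9,-9.6,-3.4,10,1.9,-9.6,-3.4,10,1.9,-9.6,-3.4,10,1.9,-9.6,-3.4,10,1.9],
)

```text
clock: 2.52
tcp_pos: [0.5746, -0.0101, 0.1094]
orientation: [0.403, 3.113, 0.001]
contact_force: [-0.7, -0.4, -0.0]
grip_width: 0.0429
gripper_force: 0.0
```

```bash
python3 - <<'E'
from h import *
from scipy.spatial.transform import Rotation as R
o=r.get_obs();T=R.from_rotvec(o['orientation']).as_matrix();p=np.array(o['tcp_pos'])
print(o['clock'],p.round(4),T.round(4).tolist())
T0=np.array([[-0.9747,.2234,-.0007],[.2233,.9747,.0003],[.0007,.0001,-1]]);print(T0.T@(p-[.48719,.04424,.20759])*100)
im=r.grab_frame("wrist");cv2.imwrite("pics/w2.png",im)
E
```

```text
2.525 [ 0.5746 -0.0101  0.1094] [[-0.9671, 0.2545, 0.0027], [0.2545, 0.9671, 0.0006], [-0.0024, 0.0013, -1.0]]
[-9.73771341 -3.34729793  9.80697811]
```

View pics/w2.png

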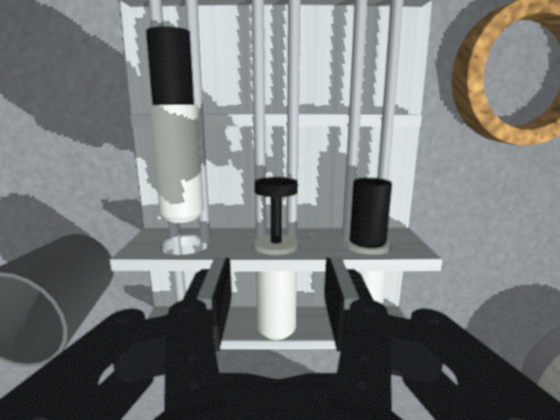

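The gripper is centred on the neck (finger midpoint column 278, neck 276) and square to the plate. I descend and close.

Emit:
move_arm(
  rows=[0.1,0,2,0,0.1,0,4,0,0.1,0,5.5,0,0.1,0,6.3,0,0.1,0,6.3,0,0.1,0,6.3,0],
)

```text
clock: 3.32
tcp_pos: [0.5731, -0.0105, 0.0454]
orientation: [0.404, 3.114, 0.0]
contact_force: [0.3, 0.1, -0.5]
grip_width: 0.0423
gripper_force: 0.0
```

Emit:
move_arm(
  rows=[0,0,0,0,0,0,0,0,0,0,0,0,0,0,0,0],
  fingers=0,
  newtons=40,
)

```text
clock: 3.82
tcp_pos: [0.5725, -0.0105, 0.0449]
orientation: [-0.404, -3.115, -0.0]
contact_force: [0.2, -0.3, 0.3]
grip_width: -0.0004
gripper_force: 0.0
```

```bash
python3 - <<'E'
from h import *
cv2.imwrite("pics/w3.png",r.grab_frame("wrist"))
E
```

```text
(no output)
```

View pics/w3.png

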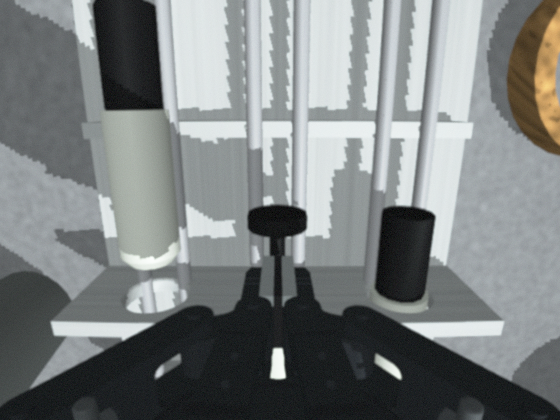

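```bash
python3 - <<'E'
from h import *
o=r.get_obs();print(o['grip_width'],o['gripper_force'],o['contact_force'],r.tips_ahead)
im=cv2.imread("pics/w3.png");cv2.imwrite("pics/w3c.png",cv2.resize(im[190:390,190:370],None,fx=3,fy=3,interpolation=cv2.INTER_CUBIC))
E
```

```text
-0.00017623120632773062 0.0 [-0.45923917  0.75613877 -0.53712837] 0.014
```

View pics/w3c.png

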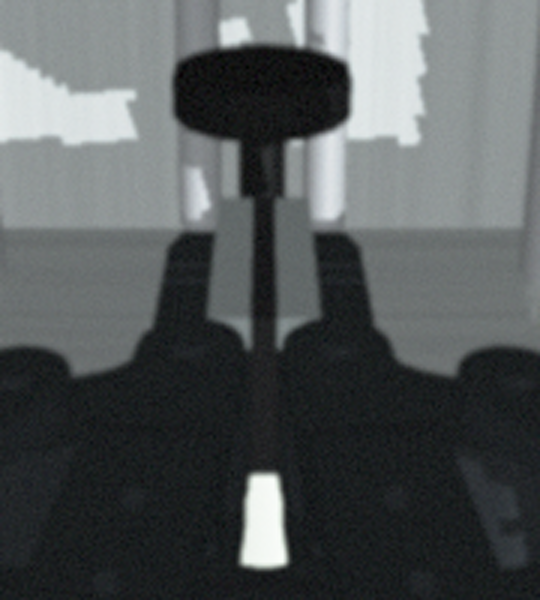

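```bash
python3 - <<'E'
from h import *
from scipy.spatial.transform import Rotation as R
o=r.get_obs();T=R.from_rotvec(o['orientation']).as_matrix();p=np.array(o['tcp_pos']);c=r.camera_params("wrist")
def t(u,v,x):
    a,d=ray(c,u,v);a=T.T@(a-p);d=T.T@d;s=(x-a[0])/d[0];return ((a+s*d)*1000).round(1)
for n,u,v in (("slitL",273.7,258),("slitR",282,258),("padL",262,258),("padR",296,258),("padtopL",260,296)):
    print(n,t(u,v,.011),t(u,v,0))
print("flange in-top",T.T@(onz(c,277,236,.055)-p)*1000, "neck",T.T@(onz(c,277,250,.044)-p)*1000,[ (T.T@(onz(c,u,250,.04)-p)*1000)[1].round(1) for u in (270.3,284.3)])
E
```

```text
slitL [ 11.   -1.4 -20.3] [ 0.  -1.7  3.3]
slitR [ 11.    2.2 -20.3] [0.  2.5 3.3]
padL [ 11.   -6.5 -20.3] [ 0.  -7.6  3.3]
padR [ 11.    8.2 -20.3] [0.  9.6 3.3]
padtopL [ 11.   -5.8 -51.2] [  0.   -6.9 -33. ]
flange in-top [ 17.21167782   0.01840998 -10.14541802] neck [5.47345317 0.01067189 0.85497216] [np.float64(-3.4), np.float64(3.7)]
```

The fingers shut on nothing. In the crop the fingertips (crop row 200) hide the neck from above, and ray geometry puts the tips some 20 mm behind the reported TCP. So the tips are well above the neck, not below it. I reopen and measure the tips from the known opening.

Emit:
move_arm(
  rows=[0,0,0,0,0,0,0,0,0,0,0,0],
  fingers=0.5,
)

```text
clock: 4.25
tcp_pos: [0.5725, -0.0105, 0.0448]
orientation: [-0.404, -3.115, 0.0]
contact_force: [-0.7, 0.6, -0.2]
grip_width: 0.0423
gripper_force: 0.0
```

```bash
python3 - <<'E'
from h import *
o=r.get_obs();print(o['clock'],o['tcp_pos'],o['grip_width'])
im=r.grab_frame("wrist");cv2.imwrite("pics/w4.png",im)
cv2.imwrite("pics/w4c.png",cv2.resize(im[190:390,140:410],None,fx=2.9,fy=2.9,interpolation=cv2.INTER_CUBIC))
E
```

```text
4.25 [ 0.57254567 -0.01049438  0.04482625] 0.04234663110227301
```

View pics/w4c.png

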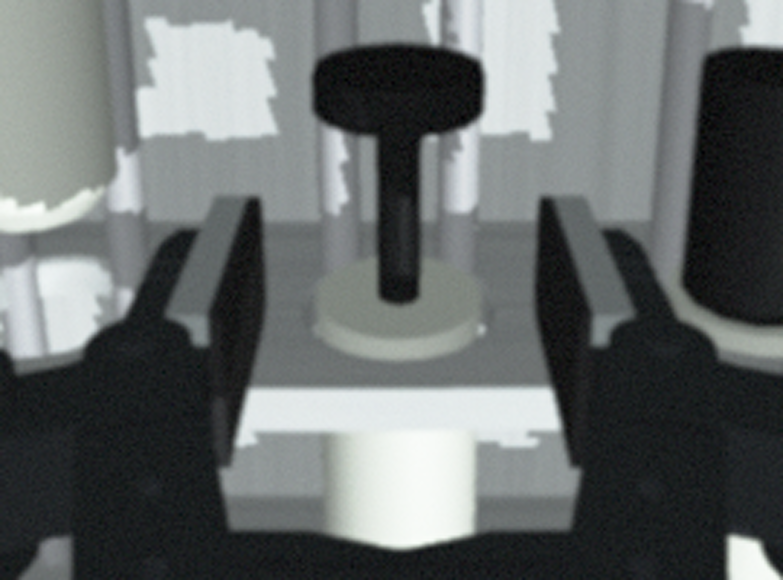

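With the 42.3 mm opening spanning 95 px, the tips lie about 18 mm behind the TCP (z ≈ 0.063), so `r.tips_ahead` doesn't match what I measure. I lower gently while watching the force.

Emit:
move_arm(
  rows=[0,0,1,0,0,0,2,0,0,0,2,0],
)

```text
clock: 4.68
tcp_pos: [0.5715, -0.0105, 0.0235]
orientation: [-0.404, -3.113, 0.001]
contact_force: [0.2, 0.2, 0.4]
grip_width: 0.0425
gripper_force: 0.0
```

Emit:
move_arm(
  rows=[0,0,0.4,0,0,0,0.8,0,0,0,0.8,0],
)

```text
clock: 5.05
tcp_pos: [0.5724, -0.0105, 0.0166]
orientation: [-0.404, -3.115, 0.0]
contact_force: [0.1, -0.8, -0.5]
grip_width: 0.0426
gripper_force: 0.0
```

Emit:
move_arm(
  rows=[0,0,0,0,0,0,0,0,0,0,0,0,0,0,0,0],
  fingers=0,
  newtons=40,
)

```text
clock: 5.55
tcp_pos: [0.5726, -0.0107, 0.0171]
orientation: [0.405, 3.115, -0.0]
contact_force: [-0.7, -0.9, 2.9]
grip_width: 0.0061
gripper_force: 39.1
```

It grips at 6.1 mm with a slight upward force, so the pads are a little above the neck's middle. I regrip 4 mm lower.

Emit:
move_arm(
  rows=[0,0,0,0,0,0,0,0,0,0,0.4,0,0,0,0.4,0],
  fingers=0.3,
)

```text
clock: 6.05
tcp_pos: [0.573, -0.0104, 0.0141]
orientation: [0.405, 3.115, 0.001]
contact_force: [-4.4, 0.4, 14.6]
grip_width: 0.026
gripper_force: 7.5
```

Emit:
move_arm(
  rows=[0,0,0,0,0,0,0,0,0,0,0,0,0,0,0,0],
  fingers=0,
  newtons=40,
)

```text
clock: 6.55
tcp_pos: [0.5747, -0.0111, 0.0148]
orientation: [0.405, 3.111, 0.001]
contact_force: [-2.4, -1.7, 17.3]
grip_width: 0.0062
gripper_force: 41.3
```

Emit:
move_arm(
  rows=[0,0,0,0,0,0,-0.3,0,0,0,-0.3,0,0,0,-0.3,0],
  fingers=0.3,
)

```text
clock: 7.05
tcp_pos: [0.572, -0.0105, 0.0154]
orientation: [-0.404, -3.115, 0.0]
contact_force: [0.5, -0.5, -0.3]
grip_width: 0.0254
gripper_force: 0.0
```

Emit:
move_arm(
  rows=[0,0,0,0,0,0,0,0,0,0,0,0,0,0,0,0],
  fingers=0,
  newtons=50,
)

```text
clock: 7.55
tcp_pos: [0.5722, -0.0106, 0.0157]
orientation: [-0.405, -3.115, 0.0]
contact_force: [-0.6, -0.7, 0.0]
grip_width: 0.0055
gripper_force: 48.8
```

Emit:
move_arm(
  rows=[0.5,0,0,0,1.2,0,0,0,2,0,0,0,3,0,0,0,4,0,0,0,4,0,0,0],
)

```text
clock: 8.3
tcp_pos: [0.5326, -0.0, 0.0158]
orientation: [-0.404, -3.114, 0.0]
contact_force: [-0.6, 0.8, -0.1]
grip_width: 0.0058
gripper_force: 48.8
```

Emit:
move_arm(
  rows=[1,0,0,0,2,0,0,0,3,0,0,0,4,0,0,0,5,0,0,0,5.5,0,0,0,5.5,0,0,0],
)

```text
clock: 9.18
tcp_pos: [0.4801, 0.0139, 0.0158]
orientation: [-0.404, -3.115, -0.0]
contact_force: [-0.5, -1.6, 0.7]
grip_width: 0.0056
gripper_force: 48.8
```

```bash
python3 - <<'E'
from h import *
o=r.get_obs();print(o['clock'],o['tcp_pos'],o['grip_width'],o['contact_force'])
np.save("cam5.npy",r.camera_params("wrist"),allow_pickle=True)
im=r.grab_frame("wrist");cv2.imwrite("pics/w5.png",im)
E
```

```text
9.175 [0.48009237 0.01391976 0.015814  ] 0.005583329052149861 [-0.50306582 -1.59099983  0.74610394]
```

View pics/w5.png

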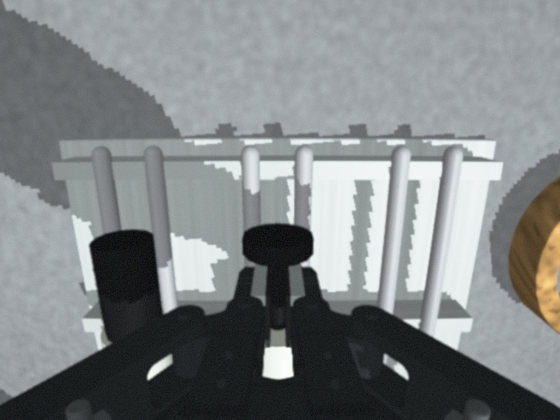

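The vial came along 95 mm, with the flange still at the fingers, at (278,240). The spot behind the new cap is closer than the arm's reach allows, so I'll grip the cap from above and slide it in. First I release and rise.

Emit:
move_arm(
  rows=[0,0,0,0,0,0,0,0,0,0,0,0,0,0,-1,0,0,0,-3,0,0,0,-6,0,0,0,-6,0,0,0,-6,0],
  fingers=0.5,
)

```text
clock: 10.22
tcp_pos: [0.4805, 0.0139, 0.0758]
orientation: [0.404, 3.115, 0.0]
contact_force: [-0.3, 0.3, -0.8]
grip_width: 0.0428
gripper_force: 0.0
```

Emit:
move_arm(
  rows=[0.1,-3,0,0,0.1,-6,0,0,0.1,-6.5,0,0,0.1,-6.5,0,0,0.1,-6.5,0,0],
)

```text
clock: 10.85
tcp_pos: [0.4634, -0.0477, 0.0756]
orientation: [-0.402, -3.115, -0.001]
contact_force: [-1.0, 0.9, -0.0]
grip_width: 0.0427
gripper_force: 0.0
```

```bash
python3 - <<'E'
from h import *
o=r.get_obs();print(o['clock'],o['tcp_pos'],o['grip_width'],o['contact_force'])
np.save("cam6.npy",r.camera_params("wrist"),allow_pickle=True)
im=r.grab_frame("wrist");cv2.imwrite("pics/w6.png",im)
E
```

```text
10.85 [ 0.46337846 -0.04767197  0.07558635] 0.04273804545472386 [-1.04110319  0.87377275 -0.03107035]
```

View pics/w6.png

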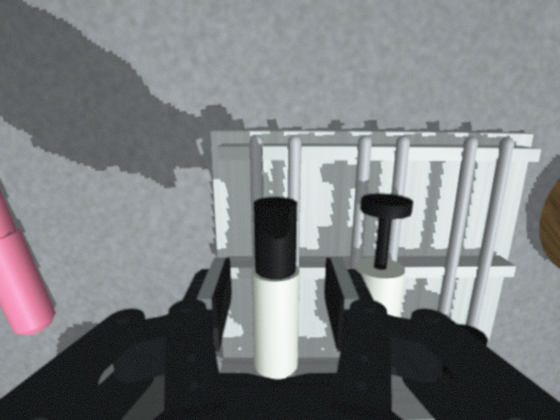

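The drawn knob vial lies on the middle rails (flange at (386,203)). The new cap spans rows 200 to 277 at column 276, centred between the fingers. I check its offset along the lane.

```bash
python3 - <<'E'
from h import *
from scipy.spatial.transform import Rotation as R
o=r.get_obs();T=R.from_rotvec(o['orientation']).as_matrix();p=np.array(o['tcp_pos']);c=np.load("cam6.npy",allow_pickle=True).item()
for n,u,v,z in (("cap end top",275,209,.053),("cap end bottom",276,234,.027),("junction",276,276,.054),("flange out bot",386,214,.025),("knob neck end",381,268,.044)):
    print(n,(T.T@(onz(c,u,v,z)-p)*100).round(2))
E
```

```text
cap end top [ 2.01 -0.11  2.27]
cap end bottom [-0.44 -0.06  4.87]
junction [-1.99 -0.06  2.17]
flange out bot [0.83 6.92 5.07]
knob neck end [-2.    6.31  3.17]
```

Emit:
move_arm(
  rows=[0,0,2,0,0,0,4,0,0,0,5.3,0,0,0,5.8,0,0,0,5.8,0,0,0,5.8,0],
)

```text
clock: 11.65
tcp_pos: [0.4636, -0.0488, 0.0183]
orientation: [0.404, 3.115, 0.0]
contact_force: [-0.5, -0.2, -0.4]
grip_width: 0.0426
gripper_force: 0.0
```

Emit:
move_arm(
  rows=[0,0,0,0,0,0,0,0,0,0,0,0,0,0,0,0],
  fingers=0,
  newtons=25,
)

```text
clock: 12.15
tcp_pos: [0.4635, -0.0489, 0.0181]
orientation: [0.405, 3.115, 0.0]
contact_force: [-1.3, -0.3, 3.5]
grip_width: 0.0248
gripper_force: 27.3
```

Emit:
move_arm(
  rows=[-0.7,0,0,0,-1.5,0,0,0,-2.3,0,0,0,-3,0,0,0,-3.8,0,0,0,-4.5,0,0,0,-4.5,0,0,0],
)

```text
clock: 13.02
tcp_pos: [0.505, -0.06, 0.0176]
orientation: [-0.404, -3.112, -0.001]
contact_force: [-4.4, 1.1, 7.9]
grip_width: 0.0249
gripper_force: 27.7
```

Emit:
move_arm(
  rows=[-0.7,0,0,0,-1.4,0,0,0,-2.1,0,0,0,-2.8,0,0,0,-3.5,0,0,0,-4,0,0,0,-4.3,0,0,0,-4.5,0,0,0,-4.5,0,0,0],
)

```text
clock: 14.15
tcp_pos: [0.5476, -0.0712, 0.0175]
orientation: [-0.404, -3.11, -0.001]
contact_force: [-6.7, 1.7, 9.4]
grip_width: 0.0246
gripper_force: 27.9
```

Emit:
move_arm(
  rows=[-0.2,0,0,0,-0.4,0,0,0,-0.6,0,0,0,-0.7,0,0,0],
)

```text
clock: 14.65
tcp_pos: [0.5533, -0.0728, 0.0174]
orientation: [-0.403, -3.108, -0.001]
contact_force: [-11.0, 2.0, 13.4]
grip_width: 0.0247
gripper_force: 28.2
```

Emit:
move_arm(
  rows=[0,0,0,0,0,0,0,0,0,0,0,0,0,0,-1,0,0,0,-3,0,0,0,-6,0,0,0,-9,0,0,0,-12,0],
  fingers=0.5,
)

```text
clock: 15.65
tcp_pos: [0.557, -0.0737, 0.1395]
orientation: [0.405, 3.115, 0.0]
contact_force: [1.0, -0.5, 0.3]
grip_width: 0.0427
gripper_force: 0.0
```

Emit:
move_arm(
  rows=[3,3,0,0,6,6,-2,0,9,6.5,-5,0,9,6.5,-5,0,9,6.5,-5,0,9,6.5,-5,0],
)

```text
clock: 16.4
tcp_pos: [0.4867, 0.0115, 0.1873]
orientation: [-0.406, -3.114, 0.001]
contact_force: [-0.2, 0.5, 0.2]
grip_width: 0.0425
gripper_force: 0.0
```

```bash
python3 - <<'E'
from h import *
from scipy.spatial.transform import Rotation as R
o=r.get_obs();T=R.from_rotvec(o['orientation']).as_matrix();p=np.array(o['tcp_pos']);c=r.camera_params("wrist")
im=r.grab_frame("wrist");cv2.imwrite("pics/w7.png",im);print(o['clock'],p,o['contact_force'])
m=(im.max(2)<50).astype(np.uint8);n,l,s,ce=cv2.connectedComponentsWithStats(m)
for i in range(1,n):
    if s[i,4]>60:
        x,y,w,h,a=s[i]; e=onz(c,ce[i,0],y,.03); print(s[i],ce[i].round(1),(T.T@(onz(c,x+w/2,y,.03)-p)*100).round(2),"low",(T.T@(onz(c,x+w/2,y+h,.053)-p)*100).round(2))
g=cv2.cvtColor(im,cv2.COLOR_BGR2GRAY)
# predicted pixel columns of lanes for reference, cap end ring positions
for name,y in (("new",-6.5),("mid",0),("stay",6.5)): print(name,y)
E
```

```text
16.4 [0.48666238 0.01148337 0.18726049] [-0.15850395  0.49053446  0.24577295]
[263 157  30  49 558] [277.7 173.1] [ 2.87  0.08 15.73] low [-1.11  0.08 13.43]
[    0   252   560   168 43021] [277.6 367.4] [-6.54  0.29 15.72] low [-25.99   0.33  13.41]
new -6.5
mid 0
stay 6.5
```

```bash
python3 - <<'E'
from h import *
from scipy.spatial.transform import Rotation as R
o=r.get_obs();T=R.from_rotvec(o['orientation']).as_matrix();p=np.array(o['tcp_pos']);c=r.camera_params("wrist")
im=cv2.imread("pics/w7.png");d=im.max(2)<50
for n,y in (("new",-.065),("stay",.065)):
    w=p+T@np.array([-.075,y,.13]);u0=int(proj(c,[w[0],w[1],.05])[0])
    out=[]
    for u in range(u0-14,u0+15,2):
        rows=np.nonzero(d[200:330,u])[0]+200
        if len(rows): 
            run=rows[:np.argmax(np.diff(rows,append=999)>1)+1]; out.append((u,run[0],run[-1]))
    print(n,u0,out)
    a=[q for q in out if q[1]<300 and abs(q[0]-u0)<8]; v0=np.median([q[1] for q in a])
    print((T.T@(onz(c,u0,v0,.03)-p)*100).round(2))
print(proj(c,p+T@np.array([-.12,0,.187-.066])))
g=im.max(2); print("col278",g[200:300:3,278].tolist())
print("new lane col",[(u,g[210:300:4,u].tolist()) for u in (205,)])
E
```

```text
new 208 [(194, np.int64(277), np.int64(329)), (196, np.int64(274), np.int64(329)), (198, np.int64(273), np.int64(292)), (200, np.int64(256), np.int64(287)), (202, np.int64(254), np.int64(282)), (204, np.int64(253), np.int64(278)), (206, np.int64(253), np.int64(272)), (208, np.int64(253), np.int64(268)), (210, np.int64(252), np.int64(262)), (212, np.int64(252), np.int64(259)), (214, np.int64(253), np.int64(256)), (216, np.int64(253), np.int64(256)), (218, np.int64(252), np.int64(256)), (220, np.int64(253), np.int64(256)), (222, np.int64(254), np.int64(256))]
[-6.65 -6.88 15.72]
stay 345 [(331, np.int64(262), np.int64(324)), (333, np.int64(268), np.int64(329)), (335, np.int64(253), np.int64(256)), (337, np.int64(253), np.int64(256)), (339, np.int64(252), np.int64(256)), (341, np.int64(252), np.int64(256)), (343, np.int64(252), np.int64(259)), (345, np.int64(252), np.int64(263)), (347, np.int64(253), np.int64(267)), (349, np.int64(253), np.int64(272)), (351, np.int64(253), np.int64(261)), (353, np.int64(254), np.int64(282)), (355, np.int64(255), np.int64(287)), (357, np.int64(273), np.int64(292)), (359, np.int64(274), np.int64(296))]
[-6.54  6.74 15.71]
[277.10418593 320.94710293]
col278 [39, 34, 75, 167, 242, 242, 242, 242, 242, 242, 242, 242, 242, 242, 242, 242, 242, 241, 243, 242, 241, 242, 242, 241, 242, 241, 241, 235, 152, 106, 201, 218, 168, 140]
new lane col [(205, [207, 203, 201, 197, 190, 174, 152, 165, 165, 109, 110, 19, 20, 26, 26, 22, 39, 76, 94, 98, 92, 92, 102])]
```

The new and stay cap ends sit at the same row (253 and 252.5), so the new vial is home. The knob vial's flange is 95 mm further out, which puts its foot about 22 mm in front of the plate. The arm is clear, so I hand in.

```bash
python3 -c "
from bench import r
print(r.hand_in())"
```

```text
the job is handed in; nothing more can be done
None
```

I handed the job in at about 16 s: the knob vial lies on the rails with its foot about 22 mm in front of the plate, and the new vial is home, its cap end level with the stay vial's to within about 1 mm (from wrist-camera pixel measurements).

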